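Find the tins that rattle, press the others shut

TASK

Steel valve balls from the depositor have dropped into one or two of these filled tins before their lids were pressed home. Shake the tins to find out which: set each one that rattles upright in the short grey tub with its lid left as it is, and close every silent one in the lever press (pull the handle right down until the lid is flush, then ease it back up with your hand on it, never letting it fly) and stand it upright in the long metal tray. Do not push the lids down with your fingers, and leave the gift boxes, the jar and the scoop where they are.

Things in the scene. Friction and masses are not known exactly. Their poses are not given: they have to be found in the camera images.
- tin1: plain tinplate tin, 96 x 62 mm, 50 mm tall to its rim, 0.2 to 0.5 kg; all the tins look alike; origin at the centre of its underside, x along the 96 mm side, z up. Grip it across the 62 mm sides, 30 to 35 mm above its underside. Filled to 14 mm from the bottom; in one or two of the tins a loose 30 mm, 110 g steel ball runs in the space above, 58 mm along x and 24 mm along y
- tin2: a tin like tin1. If a ball is inside and a tin is jerked along its x and stopped dead, the ball then knocks, most times: jolts of about 3 to 12 N and 0.3 to 1.3 N m at the wrist within 0.25 s after the stop; a silent tin gives none
- tin3: a tin like tin1
- tin1_lid (a joint): how far the lid of tin1 stands proud of its rim, m: 0 = pressed home, flush; 0.006 = only set on. A plug lid, 84 x 50 x 4 mm, inside the rim; a tight fit that shaking does not shift and that takes about 28 N to press down
- tin2_lid (a joint): the same for tin2
- tin3_lid (a joint): the same for tin3
- press: the lid press, fixed to the counter: a grey base plate 270 x 130 x 10 mm with a lever arm hinged behind the nest; origin on the counter under the middle of the nest, x from the nest towards the hinge, y to the left seen from the front, z up
- press_nest (a point): middle of the nest's floor, 10 mm above the counter, axes as the press. A tin stands here with its 96 mm side along the press's x, between side rails (71 mm apart inside, 90 mm long, 8 mm high) and a stop 52 mm towards the hinge. The pad comes down on its middle. With the lever up the space above is free: the raised arm begins 80 mm towards the hinge
- press_hinge (a point): the lever's hinge axis, along the press's y: 100 mm behind the middle of the nest and 88 mm above the counter
- press_lever (a joint): press lever angle, rad: 0 = raised (10 degrees back past upright), held there by its spring; grows as the handle is pulled forward and down; 1.75 = arm level, pad at flush-lid height; 1.762 = stop. Handle force 1 to 5 N against the spring, about 18 N for the last 0.06 rad on a lid. Let go, it flies up at over 5 rad/s; eased means slower than 2 rad/s (0.4 m/s at the handle)
- handle_left (a point): middle of the left half of the lever's T handle (round bar 18 to 21 mm thick, 156 mm long, parallel to the hinge and 205 mm from it), 55 mm left of the arm; 0.29 m above the counter when raised, 0.088 m when down. Can be pinched from above; it turns in the fingers as the arm swings
- handle_right (a point): the same on the right half, 55 mm right of the arm
- tray: the long metal tray for sound tins, fixed, 300 x 140 mm outside, walls 4 mm thick and 14 mm high, floor 4 mm thick; origin at the centre of its underside, x along the 300 mm side
- tub: the short grey plastic tub for rattling tins, fixed, 200 x 125 mm outside, walls 4 mm thick and 14 mm high, floor 4 mm thick; origin at the centre of its underside, x along the 200 mm side
- gift_boxes: two stacked white card boxes, 130 x 90 mm, 70 mm high together; origin at the centre of the underside; leave alone
- nut_jar: amber glass jar, 76 mm across, 110 mm tall; origin at the centre of its underside; leave alone
- sugar_scoop: aluminium scoop, about 160 mm long and 25 mm high; origin near its middle on the underside, handle to its -x; leave alone

How it is judged:
By the outcome, as a careful person would: the job done as asked, in the order asked, and still so for the second after the job is handed in, with the robot touching nothing.
Of ball1, ball2, ball3 only 1 to 2 are there at a start; the rules pass over those that are not, and their reading is None.
At some moment in a run one of tin1, tin2, tin3 may be knocked a few centimetres aside while the robot is not near it.
It also fails if it takes over 210 s, if anything falls off the work surface, if the arm or the gripper's body presses on something with over 40 N, if the wrist force passes 120 N, or if a joint passes its speed limit or range.

ROBOT

A 6-joint arm with a two-finger parallel gripper is mounted at the origin on the work surface. World frame = base frame: x ahead of the robot, y to its left, z up, the work surface at z = 0. Lengths are in m, angles in rad, forces in N, time in s.
With the tool pointing down it reaches from about 0.35 to 0.875 m from the base axis. Payload 15.5 kg.
Tool frame: the origin (TCP) lies at the very end of the fingers, on their centre line; the grasp point (between the pads) lies behind it (manip.grasp_offset is the z of the grasp point in the tool frame, in m); z points along the fingers, x is the direction in which the jaws open and shut, and the axes are right-handed (so a half turn about z gives the same grasp; the last joint's range is limited). The gripper opens to 85 mm and grips with 20 to 120 N. Pads are 22 mm wide; open, the fingers measure 114 mm over their backs; the gripper's body (76 mm by 85 mm) begins 54 mm behind the grasp point. The pads swing forward as they close: fully open they stand 13 mm farther back than shut.
Start: joints at [1.151, 0.494, 1.345, -0, 1.302, -0.096], TCP at [0.199, 0.593, 0.231] pointing down, gripper open.
Joint ranges: [-2.91, 2.91], [-0.82, 2.16], [0.22, 2.67], [-1.22, 4.37], [0.12, 2.79], [-3.08, 3.08]. Speed limits (rad/s): [1.89, 1.89, 2.57, 3.01, 3.01, 3.01].

INTERFACE

Orientations are given as a unit quaternion [w, x, y, z].
In Python, from cell import manip gives the robot as it stands. The module is installed in compiled form; this text tells all that it offers. Calls block until the motion is done:
- manip.goto(position, orientation): joint-space move of the TCP to a pose.
- manip.move_straight(position, rate=0.15, rot=None): straight line of the TCP; rot=None keeps the orientation; rate is the mean speed in m/s.
- manip.move_j(angles): joint-space move.
- manip.open_gripper() and manip.clamp(force=None): open the fingers fully, or close them until they stop; force is the grip in N (None keeps the last).
- manip.wait(seconds).
- manip.solve_ik(position, orientation): joint angles nearest the present ones, or None.
- manip.get_image(name): name is "side" or "top"; returns a dict with "image" (480x640x3 uint8, blue, green, red), "z_map" (480x640 float32, m along the optical axis (not along the pixel's ray), 0 where there is no reading), "camera_matrix" (3x3 intrinsics, pixels), "dist_coeffs" ([k1, k2, p1, p2, k3] as OpenCV has them; the pictures are not rectified), "xyz" and "rotation" of the camera in the world. Camera axes: x right, y down, z forward; pixel columns grow to the right and rows downward; lengths in m; the calibration is good to about 2 mm. A picture is of the moment at which its call begins.
A pose or a line that the arm cannot do raises manip.MotionError and nothing moves.
- manip.job_done(): hands the job in, once; it reports no verdict.
Trained networks look in a picture, given as the dict that the camera call returned (one of the last four; its "shot" number tells which), for a name from the list of things; names that differ only in an ending like _2 or _b are one class to them, and where a whole thing is asked for, a point or a joint stands for the part that bears it (a point fixed in the world has none). Each returns a list of dicts, best first, with "conf" (0 to 1); they miss things now and then, are a little off and sometimes report something else, mostly with a low value. They report only what shows in the picture. A call takes as long as a camera call.
- manip.search_frame(picture, thing): "point" ([column, row] in pixels, amid what is visible of it).
Readings, each from a call of its own:
- manip.current_clock(): time.
- manip.current_joints(): joint angles.
- manip.current_joint_vel(): joint speeds.
- manip.current_joint_torque(): joint torques, N m.
- manip.current_tool_pos(): TCP position.
- manip.current_orientation(): TCP orientation.
- manip.current_wrist_force(): force on the tool from outside, world axes, zero at the start.
- manip.current_torque(): the same for the moment, N m.
- manip.current_gripper_width(): opening from 0.0 (shut) to 1.0 (fully open).
Only numpy, scipy, OpenCV 4.12 (cv2) and the standard library are available. Lean on these libraries where they do the work, as an engineer would, in place of code of your own. Each camera call takes 0.05 s, during which the arm holds its last target. There are 200 camera calls.

## Working session

There is one attempt and no reset: what is moved stays moved. The work goes in short steps, each a Python script; the robot and the scene stay as the last script left them, time stands still between calls to the robot, and variables do not carry over. Pictures are saved under pics/ and viewed, about 12 in all and at most 16, crops included, and the job is handed in when it is done.

```bash
mkdir -p pics; ls; python3 - <<'E'
from cell import manip
import cv2, numpy as np
for n in ("top","side"):
    p=manip.get_image(n); cv2.imwrite(f"pics/{n}0.png",p["image"])
    print(n,p["xyz"],np.round(p["rotation"],3).tolist(),np.round(p["camera_matrix"],1).tolist(),p["dist_coeffs"])
    for t in ("tin1","press","handle_left","tray","tub","gift_boxes","nut_jar","sugar_scoop"):
        print(t,[(np.round(d["point"]).tolist(),round(d["conf"],2)) for d in manip.search_frame(p,t)])
print(manip.current_clock(),manip.grasp_offset,manip.current_orientation())
E
```

```text
pics
top [ 0.27343142 -0.00159269  1.51158007] [-0.065, 0.71, -0.699, 0.054] [[494.2, 0.0, 317.6], [0.0, 494.2, 235.4], [0.0, 0.0, 1.0]] [-0.10413687  0.          0.          0.          0.        ]
tin1 [([196.0, 261.0], 0.89), ([236.0, 222.0], 0.86), ([255.0, 259.0], 0.67)]
press [([313.0, 220.0], 0.62)]
handle_left []
tray []
tub [([445.0, 236.0], 0.68), ([314.0, 221.0], 0.19)]
gift_boxes [([267.0, 170.0], 0.77)]
nut_jar [([370.0, 163.0], 0.62), ([268.0, 171.0], 0.45)]
sugar_scoop [([196.0, 310.0], 0.95)]
side [ 0.09794895 -0.66457668  0.74332013] [-0.435, 0.854, -0.257, 0.126] [[448.0, 0.0, 322.9], [0.0, 448.0, 241.0], [0.0, 0.0, 1.0]] [0.00102528 0.         0.         0.         0.        ]
tin1 [([283.0, 230.0], 0.97), ([224.0, 222.0], 0.74), ([263.0, 253.0], 0.73)]
press [([342.0, 278.0], 0.96)]
handle_left [([361.0, 192.0], 0.73)]
tray [([379.0, 343.0], 0.88)]
tub [([437.0, 414.0], 0.62)]
gift_boxes [([339.0, 225.0], 0.83), ([434.0, 276.0], 0.7)]
nut_jar [([433.0, 274.0], 0.79), ([364.0, 196.0], 0.35)]
sugar_scoop [([172.0, 248.0], 0.62)]
0.9 -0.0187 [-1.79087340e-05  8.11844835e-01  5.83873243e-01  1.12792363e-05]
```

View pics/top0.png

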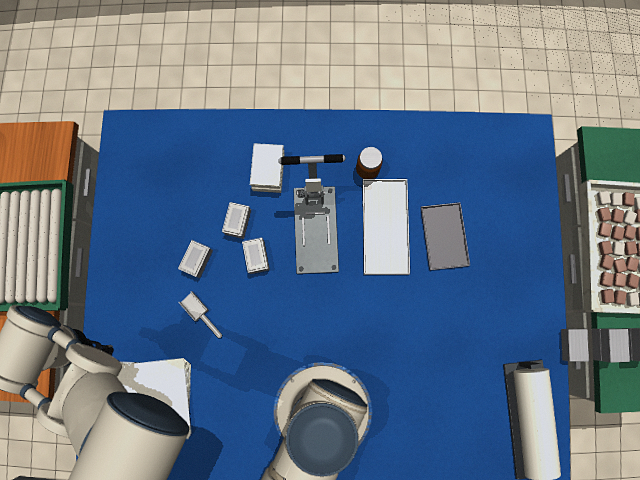

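View pics/side0.png

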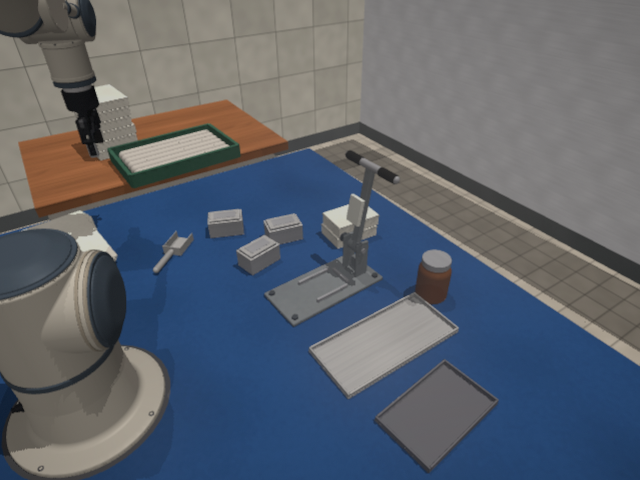

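Top view: three tins at about (236,219), (195,259) and (255,254), the press at (315,230) with its T handle at (311,159), the tray at (386,227) and the tub at (445,236). The side view agrees with this. Next I'll measure.

```bash
cat > h.py <<'E'
from cell import manip
import cv2, numpy as np
from scipy.spatial.transform import Rotation as R
def rot(p):
    r=np.asarray(p["rotation"],float)
    return r if r.shape==(3,3) else R.from_quat(np.r_[r[1:],r[0]]).as_matrix()
def rays(p,uv):
    n=cv2.undistortPoints(np.asarray(uv,float).reshape(-1,1,2),np.array(p["camera_matrix"]),np.array(p["dist_coeffs"])).reshape(-1,2)
    return np.c_[n,np.ones(len(n))]@rot(p).T
def at_z(p,uv,z):
    d=rays(p,uv); c=np.array(p["xyz"]); return c+d*((z-c[2])/d[:,2])[:,None]
def cloud(p):
    v,u=np.mgrid[:480,:640]; d=rays(p,np.c_[u.ravel(),v.ravel()])
    return (np.array(p["xyz"])+d*p["z_map"].reshape(-1,1)).reshape(480,640,3)
def rect(xy):
    (c,s,a)=cv2.minAreaRect((np.asarray(xy)*1000).astype(np.float32))
    if s[0]<s[1]: s=s[::-1]; a+=90
    a=(a+90)%180-90
    return np.array(c)/1000,s,np.radians(a)
def blobs(p,lo,hi,minpx=60,box=(0.25,0.95,-0.6,0.6)):
    "regions whose surface height lies in lo..hi; list of (centre, size mm, yaw of long side, mean z, n)"
    c=cloud(p); x,y,z=c[...,0],c[...,1],c[...,2]
    m=((z>lo)&(z<hi)&(x>box[0])&(x<box[1])&(y>box[2])&(y<box[3])&(p["z_map"]>0)).astype(np.uint8)
    n,l,s,_=cv2.connectedComponentsWithStats(m,connectivity=4)
    return [rect(c[l==i][:,:2])+(c[l==i][:,2].mean(),int(s[i,4])) for i in range(1,n) if s[i,4]>=minpx]
def down(yaw):
    "tool down, jaw axis along world direction yaw"
    c,s=np.cos(yaw),np.sin(yaw)
    q=R.from_matrix(np.array([[c,s,0],[s,-c,0],[0,0,-1]])).as_quat(); return np.r_[q[3],q[:3]]
E
python3 - <<'E'
from h import *
p=manip.get_image("top"); q=manip.get_image("side")
c=cloud(p)
for v,u in ((300,420),(227,386),(240,445),(260,330),(254,255)): print((u,v),c[v,u].round(4))
print("tins/boxes")
for b in blobs(p,0.035,0.09): print(b[0].round(4),np.round(b[1],1),round(np.degrees(b[2]),1),round(b[3],4),b[4])
print("handle etc")
for b in blobs(p,0.2,0.4,20): print(b[0].round(4),np.round(b[1],1),round(np.degrees(b[2]),1),round(b[3],4),b[4])
# non-blue colour regions on floor
im=p["image"].astype(int); m=((im[...,0]-im[...,2])<40)&(c[...,2]<0.03)
m[:120]=0;m[300:]=0;m[:,:280]=0;m[:,480:]=0
n,l,s,_=cv2.connectedComponentsWithStats(m.astype(np.uint8),connectivity=4)
for i in range(1,n):
    if s[i,4]>300:
        v,u=np.nonzero(l==i)
        b=rect(at_z(p,np.c_[u,v],0.010)[:,:2]); print(s[i],b[0].round(4),np.round(b[1],1),np.degrees(b[2]).round(1))
g=cv2.resize(p["image"][140:285,225:475],None,fx=3.2,fy=3.2,interpolation=cv2.INTER_CUBIC); cv2.imwrite("pics/c1.png",g)
g=cv2.resize(q["image"][140:330,200:470],None,fx=2.9,fy=2.9,interpolation=cv2.INTER_CUBIC); cv2.imwrite("pics/c2.png",g)
cs=cloud(q)
for b in blobs(q,0.24,0.4,20): print("side",b[0].round(4),np.round(b[1],1),round(np.degrees(b[2]),1),round(b[3],4),b[4])
for b in blobs(q,0.035,0.09): print("side",b[0].round(4),np.round(b[1],1),round(np.degrees(b[2]),1),round(b[3],4),b[4])
E
```

```text
(420, 300) [ 0.3351 -0.2922  0.0008]
(386, 227) [ 0.5595 -0.1895  0.0019]
(445, 240) [ 0.5207 -0.3726  0.0038]
(330, 260) [ 0.4529 -0.0166  0.0102]
(255, 254) [0.4625 0.2079 0.0529]
tins/boxes
[0.7359 0.1833] [138.5  93.9] -2.9 0.0677 1337
[ 0.7352 -0.1288] [75.  49.2] 76.2 0.0701 197
[0.5697 0.2738] [97.4 63.6] -11.9 0.0539 663
[0.4601 0.2102] [96.1 63.1] 12.6 0.0534 676
[0.4475 0.3944] [96.8 67.3] -21.8 0.0528 688
handle etc
[0.6628 0.0358] [172.7  57.8] -86.3 0.2765 747
[ 356  167   54  108 4440] [ 0.5815 -0.1775] [338.6 160.2] 0.8
[ 294  186   45   88 3303] [0.5483 0.0295] [270.9 130.4] 3.3
[ 421  202   49   69 2623] [ 0.5333 -0.3704] [201.9 128.3] 7.0
side [0.6735 0.0325] [168.4  24.3] -86.6 0.2859 725
side [0.6791 0.1538] [193.5  77.5] 64.5 0.0626 637
side [0.7819 0.1436] [67.9 34.7] 42.2 0.0587 217
side [0.4449 0.3917] [97. 66.] -21.1 0.0505 554
side [0.5664 0.2693] [96.6 64.8] -13.6 0.0512 603
side [0.4586 0.2066] [98.6 64.2] 12.0 0.0509 713
side [0.6402 0.0318] [61.1 38.1] -88.2 0.0605 371
side [ 0.7339 -0.1456] [75.5 46.9] -45.5 0.0652 690
```

View pics/c1.png

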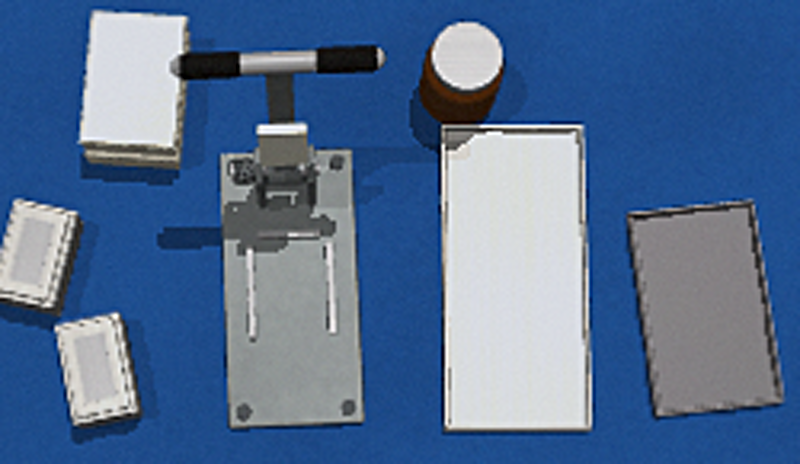

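View pics/c2.png

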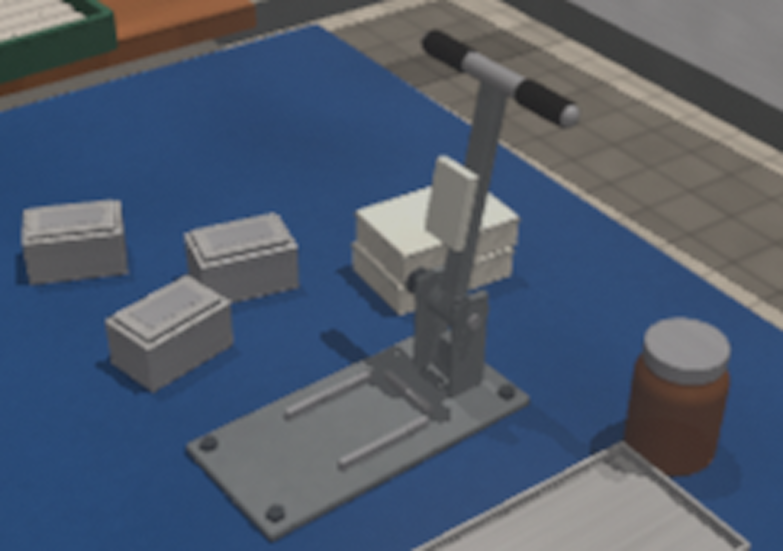

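The crops show both nest rails clearly: left at crop px (251,248–338), right at (330,242–333). They also show the tray corners and the raised lever. Now I'll compute the fixture poses from both cameras and grip the nearest tin.

```bash
cat >> h.py <<'E'
def tins(p=None):
    p=p or manip.get_image("top"); o=[]
    for b in blobs(p,0.035,0.09):
        if 85<b[1][0]<108 and 52<b[1][1]<75: o.append((b[0]+[-.0012,-.0018],b[2],b[3]))
    return o
G=0.008   # TCP height above the tin's underside when gripping
def q_for(pos,yaw):
    "down orientation with jaws along yaw (mod pi), the one needing least wrist turn"
    j=np.array(manip.current_joints()); best=None
    for k in (0,np.pi):
        s=manip.solve_ik(list(pos),list(down(yaw+k)))
        if s is not None and (best is None or abs(s[5])<best[0]): best=(abs(s[5]),down(yaw+k))
    return list(best[1])
def W(): return np.array(manip.current_wrist_force()),np.array(manip.current_torque())
def grab(xy,yaw):
    q=q_for([*xy,0.15],yaw+np.pi/2)
    manip.goto([*xy,0.15],q); manip.move_straight([*xy,G],0.12); manip.clamp(40)
    print("width",manip.current_gripper_width(),manip.grasp_offset)
    manip.move_straight([*xy,0.15],0.15)
E
python3 - <<'E'
from h import *
p=manip.get_image("top"); q=manip.get_image("side")
f=lambda P,pts,s,o,z: at_z(P,np.array(pts)/s+o,z)[:,:2]
for n,r in (("top",f(p,[(251,248),(251,338),(330,242),(332,333)],3.2,(225,140),.018)),("side",f(q,[(375,375),(288,412),(428,420),(343,464)],2.9,(200,140),.018))):
    d=(r[0]-r[1])+(r[2]-r[3]); print(n,"rails",r.round(4).tolist(),"mid",r.mean(0).round(4),np.degrees(np.arctan2(d[1],d[0])).round(2))
t=f(p,[(442,126),(583,126),(591,430),(442,430)],3.2,(225,140),.014); print("tray",t.round(3).tolist(),rect(t))
print("tub",rect(f(p,[(628,211),(751,200),(783,404),(656,416)],3.2,(225,140),.014)))
print(tins(p)); print([ (d[0],d[1]) for d in tins(q)])
t=min(tins(p),key=lambda t:t[0][1])
grab(t[0],t[1]); print(W(),manip.current_clock(),manip.current_tool_pos())
q=manip.get_image("side"); cv2.imwrite("pics/g1.png",cv2.resize(q["image"][130:330,150:420],None,fx=2.5,fy=2.5))
E
```

```text
top rails [[0.5828, 0.067], [0.495, 0.0652], [0.5897, -0.0091], [0.5009, -0.0121]] mid [0.5421 0.0278] 1.57
side rails [[0.5836, 0.0594], [0.4957, 0.0598], [0.5877, -0.0138], [0.5002, -0.0188]] mid [0.5418 0.0216] 1.49
tray [[0.708, -0.117], [0.71, -0.256], [0.412, -0.259], [0.41, -0.118]] (array([ 0.56019556, -0.18684138]), (298.99151611328125, 141.70062255859375), np.float64(0.010458806804553916))
tub (array([ 0.53204974, -0.37157541]), (202.30772399902344, 123.56692504882812), np.float64(0.11490935899019601))
[(array([0.56822249, 0.27195574]), np.float64(-0.21183835259120842), np.float64(0.05400187848427631)), (array([0.45977595, 0.20816735]), np.float64(0.22812791029381435), np.float64(0.05348991509004171)), (array([0.44592497, 0.39172106]), np.float64(-0.3832754861814788), np.float64(0.05288386999884705))]
[(array([0.44335765, 0.38952745]), np.float64(-0.4114176420525641)), (array([0.56515547, 0.26825103]), np.float64(-0.23310995232405282)), (array([0.45714995, 0.20410959]), np.float64(0.18234753865459336))]
width 0.7193533700454038 -0.0187
(array([ 0.04713954, -1.3888451 , -2.73604142]), array([ 0.01099198, -0.03657292,  0.02656457])) 5.6 [0.45927558 0.20799526 0.14930432]
```

View pics/g1.png

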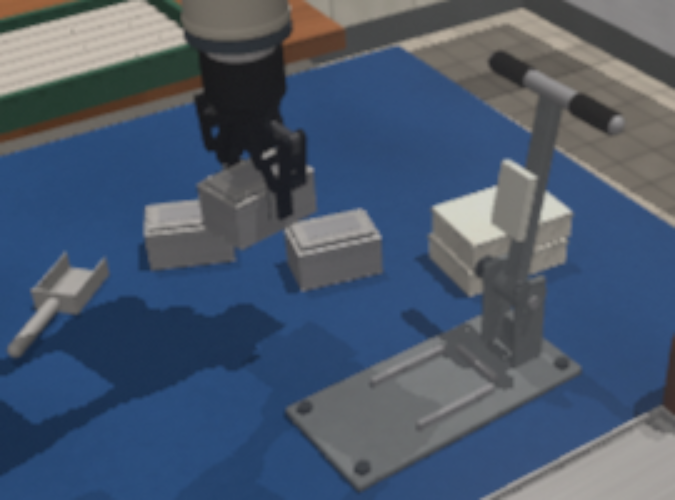

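The tin is held level with the lid clear. Now I'll do the shake test, jerking along the tin's x.

```bash
cat >> h.py <<'E'
NEST=np.array([0.541,0.0258]); PY=np.radians(3.3)
def shake(yaw,n=6,d=0.05,rate=0.6,dt=0.01,verbose=False):
    c=np.array(manip.current_tool_pos()); a=np.array([np.cos(yaw),np.sin(yaw),0]); s=1; out=[]
    manip.move_straight(list(c-a*d/2),0.15)
    for i in range(n):
        manip.wait(0.4); f0,t0=W(); k0=manip.current_clock()
        manip.move_straight(list(c+s*a*d/2),rate); s=-s; k1=manip.current_clock()
        F=[];T=[]
        while manip.current_clock()-k1<0.3:
            f,t=W(); F.append(f);T.append(t); manip.wait(dt)
        F=np.array(F);T=np.array(T)
        df=np.linalg.norm(F-f0,axis=1); dT=np.linalg.norm(T-t0,axis=1)
        out.append((round(k1-k0,3),df.max().round(2),dT.max().round(3)))
        if verbose: print(df.round(1).tolist(),dT.round(2).tolist())
    manip.move_straight(list(c),0.15); print("shake (dur,F,T):",out); return out
E
python3 - <<'E'
from h import *
q=np.array(manip.current_orientation()); X=R.from_quat(np.r_[q[1:],q[0]]).as_matrix()[:,0]
yaw=np.arctan2(X[1],X[0])-np.pi/2
shake(yaw,4,verbose=True); print(manip.current_clock())
E
```

```text
[1.5, 1.9, 0.8, 1.5, 1.1, 1.6, 0.9, 1.9, 1.7, 0.5, 0.9, 1.6, 0.7, 1.3, 1.3, 1.6, 0.9, 1.9, 1.7, 2.1, 0.7, 0.7, 0.8, 1.0, 1.0, 1.7, 1.1, 0.8, 0.8, 1.6, 2.1, 1.6, 1.5, 1.3, 0.4, 1.1, 1.3] [0.02, 0.06, 0.06, 0.03, 0.02, 0.05, 0.03, 0.06, 0.06, 0.03, 0.02, 0.04, 0.06, 0.1, 0.03, 0.08, 0.07, 0.05, 0.04, 0.08, 0.08, 0.06, 0.09, 0.06, 0.07, 0.05, 0.08, 0.12, 0.07, 0.09, 0.03, 0.07, 0.05, 0.05, 0.07, 0.12, 0.12]
[3.2, 2.5, 2.4, 2.7, 0.8, 1.9, 1.8, 1.3, 1.8, 2.4, 1.7, 2.3, 1.1, 2.5, 1.0, 1.4, 1.2, 2.0, 1.2, 1.9, 1.1, 2.1, 1.5, 1.4, 2.0, 1.3, 1.5, 1.2, 1.4, 0.6, 1.2, 1.3, 1.7, 1.3, 1.7, 1.4, 1.7] [0.05, 0.06, 0.09, 0.07, 0.02, 0.02, 0.03, 0.02, 0.02, 0.04, 0.06, 0.06, 0.06, 0.06, 0.04, 0.07, 0.02, 0.04, 0.04, 0.13, 0.05, 0.07, 0.1, 0.04, 0.08, 0.12, 0.08, 0.04, 0.1, 0.06, 0.08, 0.08, 0.09, 0.07, 0.05, 0.14, 0.11]
[1.5, 0.9, 0.8, 0.8, 1.1, 1.3, 1.2, 1.3, 0.7, 0.9, 0.5, 1.5, 0.8, 0.3, 1.2, 0.5, 0.4, 0.7, 1.0, 1.1, 1.5, 0.9, 1.2, 0.6, 0.4, 1.9, 1.2, 0.6, 1.3, 0.2, 0.5, 0.4, 0.9, 1.4, 0.3, 0.6] [0.07, 0.07, 0.06, 0.06, 0.07, 0.06, 0.08, 0.07, 0.06, 0.04, 0.04, 0.08, 0.08, 0.07, 0.08, 0.05, 0.04, 0.08, 0.04, 0.03, 0.08, 0.08, 0.08, 0.08, 0.09, 0.07, 0.13, 0.04, 0.06, 0.09, 0.04, 0.08, 0.08, 0.09, 0.07, 0.05]
[1.6, 1.8, 2.3, 2.3, 2.1, 1.9, 2.8, 2.1, 1.7, 2.2, 2.4, 2.1, 2.3, 1.3, 1.8, 2.8, 1.5, 1.9, 2.8, 1.6, 2.1, 1.9, 1.9, 2.3, 1.7, 1.6, 1.9, 2.1, 1.6, 1.6, 2.7, 2.2, 2.3, 3.0, 1.2, 1.6, 1.8] [0.07, 0.1, 0.08, 0.05, 0.1, 0.08, 0.08, 0.1, 0.08, 0.1, 0.08, 0.08, 0.01, 0.07, 0.1, 0.05, 0.05, 0.03, 0.06, 0.08, 0.07, 0.03, 0.01, 0.09, 0.05, 0.06, 0.03, 0.12, 0.08, 0.06, 0.04, 0.07, 0.08, 0.03, 0.08, 0.05, 0.01]
shake (dur,F,T): [(0.267, np.float64(2.07), np.float64(0.124)), (0.267, np.float64(3.24), np.float64(0.139)), (0.267, np.float64(1.92), np.float64(0.126)), (0.267, np.float64(2.97), np.float64(0.122))]
10.175
```

```bash
python3 - <<'E'
from h import *
q=np.array(manip.current_orientation()); X=R.from_quat(np.r_[q[1:],q[0]]).as_matrix()[:,0]
yaw=np.arctan2(X[1],X[0])-np.pi/2
shake(yaw,3,d=0.1,rate=0.6); shake(yaw,3,d=0.08,rate=0.4); print(manip.current_clock(), manip.current_tool_pos())
E
```

```text
shake (dur,F,T): [(0.383, np.float64(2.38), np.float64(0.104)), (0.383, np.float64(2.54), np.float64(0.104)), (0.383, np.float64(2.81), np.float64(0.12))]
shake (dur,F,T): [(0.35, np.float64(1.86), np.float64(0.135)), (0.35, np.float64(3.1), np.float64(0.13)), (0.35, np.float64(2.52), np.float64(0.166))]
18.375 [0.45950663 0.20812643 0.14967947]
```

No knocks so far, so I'll park this tin in the nest unpressed. Then I'll test the second one for comparison.

```bash
cat >> h.py <<'E'
def setdown(xy,floor,tinyaw,hi=0.15,keep=False):
    z=floor+G; q=q_for([*xy,hi],tinyaw+np.pi/2)
    manip.goto([*xy,hi],q); manip.move_straight([*xy,z+0.012],0.15); manip.wait(0.2)
    f0=W()[0]
    for k in range(8):
        zz=z+0.012-0.002*(k+1)
        manip.move_straight([*xy,zz],0.03); f=W()[0]-f0
        if f[2]>6: break
    print("setdown z over nominal",round(zz-z,4),"dF",f.round(1))
    if not keep:
        manip.open_gripper(); manip.move_straight([*xy,hi],0.15)
def tinyaw_now():
    q=np.array(manip.current_orientation()); X=R.from_quat(np.r_[q[1:],q[0]]).as_matrix()[:,0]
    return np.arctan2(X[1],X[0])-np.pi/2
E
python3 - <<'E'
from h import *
setdown(NEST-[0.001,0],0.010,PY)
p=manip.get_image("top"); T=tins(p); print(T); print(manip.current_clock())
t=min([t for t in T if np.linalg.norm(t[0]-NEST)>.08],key=lambda t:t[0][1])
grab(t[0],t[1]); shake(tinyaw_now(),4); shake(tinyaw_now(),3,d=.1); print(manip.current_clock())
q=manip.get_image("side"); cv2.imwrite("pics/n1.png",cv2.resize(q["image"][130:330,150:420],None,fx=2.5,fy=2.5))
E
```

```text
setdown z over nominal 0.0 dF [-1.5  2.  10.5]
[(array([0.56866322, 0.27160396]), np.float64(-0.20101420065669037), np.float64(0.053906086310927574))]
25.0667
width 0.7220208188046513 -0.0187
shake (dur,F,T): [(0.258, np.float64(2.89), np.float64(0.144)), (0.258, np.float64(2.08), np.float64(0.144)), (0.258, np.float64(1.57), np.float64(0.127)), (0.258, np.float64(2.35), np.float64(0.159))]
shake (dur,F,T): [(0.375, np.float64(1.94), np.float64(0.132)), (0.375, np.float64(2.03), np.float64(0.197)), (0.375, np.float64(2.21), np.float64(0.172))]
38.725
```

View pics/n1.png

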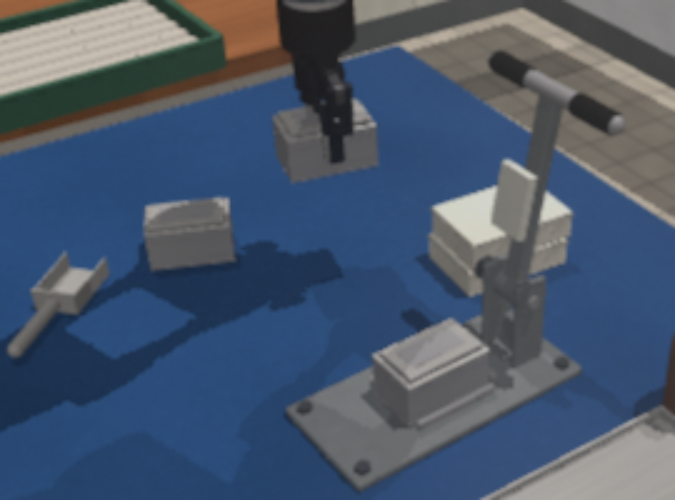

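The first tin is seated squarely in the nest. Both tins read quiet, so my jerk may be too smooth or too long. I'll try shorter strokes and joint-space jerks.

```bash
cat >> h.py <<'E'
def jerk(d,n=4,mode="j",rate=2.0):
    "centre on the present pose, jerk along the tin's x by d, alternate; worst readings after each stop"
    y=tinyaw_now(); a=np.array([np.cos(y),np.sin(y),0]); c=np.array(manip.current_tool_pos()); q=list(manip.current_orientation())
    P=[c-a*d/2,c+a*d/2]; J=[manip.solve_ik(list(x),q) for x in P]
    manip.move_j(J[0]); out=[]
    for i in range(n):
        manip.wait(0.3); b=[W()]
        for _ in range(5): manip.wait(0.008); b.append(W())
        f0=np.mean([x[0] for x in b],0); t0=np.mean([x[1] for x in b],0); k0=manip.current_clock()
        if mode=="j": manip.move_j(J[(i+1)%2])
        else: manip.move_straight(list(P[(i+1)%2]),rate)
        k1=manip.current_clock(); m=[]
        while manip.current_clock()-k1<0.27:
            f,t=W(); m.append((np.linalg.norm(f-f0),np.linalg.norm(t-t0))); manip.wait(0.004)
        m=np.array(m); out.append((round(k1-k0,3),float(m[:,0].max().round(1)),float(m[:,1].max().round(2))))
    manip.goto(list(c),q); print(mode,d,len(m),out); return out
E
python3 - <<'E'
from h import *
jerk(.05,4); jerk(.035,3,"s"); jerk(.025,3,"j"); print(manip.current_clock())
E
```

```text
Traceback (most recent call last):
  File "h.py", line 90, in jerk
    while manip.current_clock()-k1<0.27:
          ~~~~~~~~~~~~~~~~~~~^^
ValueError: time passes only in moves, steps and waits
```

```bash
sed -i 's/manip.wait(0.004)/manip.wait(0.0084)/; s/manip.wait(0.008)/manip.wait(0.0084)/' h.py
python3 - <<'E'
from h import *
print(manip.current_clock(),manip.current_tool_pos()) 
jerk(.05,4); jerk(.035,3,"s"); jerk(.025,3,"j"); print(manip.current_clock())
E
```

```text
39.6833 [0.59518241 0.26578854 0.14889789]
j 0.05 33 [(0.317, 2.1, 0.16), (0.317, 1.8, 0.28), (0.317, 1.7, 0.17), (0.317, 2.0, 0.19)]
s 0.035 33 [(0.25, 3.0, 0.6), (0.25, 1.9, 0.19), (0.25, 2.3, 0.19)]
j 0.025 33 [(0.25, 1.6, 0.18), (0.25, 2.3, 0.51), (0.25, 3.4, 0.63)]
50.1167
```

Short strokes show clear knocks (0.5–0.63 N m), so this tin rattles. I'll confirm once more, put it in the tub by a route in front of the lever, then test the third tin.

```bash
cat >> h.py <<'E'
TUB=np.array([0.531,-0.373]); TUBY=0.115; TRAY=np.array([0.559,-0.1888]); TRAYY=0.0105
def via(*xys,z=0.2,yaw=None):
    for x in xys:
        yw=tinyaw_now() if yaw is None else yaw
        manip.goto([*x,z],q_for([*x,z],yw+np.pi/2))
def tubpos(s): return TUB+s*np.array([np.cos(TUBY),np.sin(TUBY)])
def traypos(s): return TRAY+s*np.array([np.cos(TRAYY),np.sin(TRAYY)])
E
python3 - <<'E'
from h import *
jerk(.028,4,"s")
via((.42,.2),yaw=0); via((.45,-.25),yaw=np.pi/4)
setdown(tubpos(.045),0.004,TUBY+np.pi/2)
via((.45,-.25),(.40,.2),yaw=0)
p=manip.get_image("top"); T=tins(p); print(T,manip.current_clock()); cv2.imwrite("pics/t1.png",p["image"][130:330,150:480])
E
```

```text
s 0.028 33 [(0.25, 1.6, 0.09), (0.25, 2.1, 0.11), (0.25, 1.6, 0.1), (0.25, 1.7, 0.1)]
setdown z over nominal 0.0 dF [-2.5  1.7 11.4]
[(array([ 0.57601802, -0.36787709]), np.float64(-1.4575532744092496), np.float64(0.057652028093957634)), (array([0.53929127, 0.02503903]), np.float64(0.021303035436680346), np.float64(0.0631342858106429))] 65.175
```

View pics/t1.png

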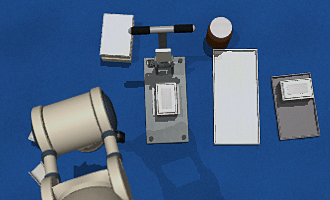

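```bash
python3 - <<'E'
from h import *
manip.goto([.40,.05,.25],q_for([.40,.05,.25],np.pi/2))
p=manip.get_image("top"); T=tins(p); print(T)
Q=manip.get_image("side"); print(tins(Q))
t=[t for t in T if t[0][1]>.15]
if t:
    t=t[0]; grab(t[0],t[1])
    for d,m in ((.035,"s"),(.025,"j"),(.06,"j")): jerk(d,4,m)
print(manip.current_clock())
E
```

```text
[(array([ 0.57617512, -0.36835801]), np.float64(-1.4624263432166333), np.float64(0.05758762531556917)), (array([0.44637074, 0.39255416]), np.float64(-0.39712339121767276), np.float64(0.05259564809941561))]
[(array([0.44395436, 0.39030339]), np.float64(-0.4245860415366244), np.float64(0.05055908935979405)), (array([0.53725966, 0.02296036]), np.float64(0.062324440157065224), np.float64(0.058042790167690546)), (array([ 0.57266121, -0.37002681]), np.float64(-1.4732289152239433), np.float64(0.05527232622129145))]
width 0.7196217170484478 -0.0187
s 0.035 33 [(0.25, 1.5, 0.1), (0.25, 2.1, 0.12), (0.25, 1.7, 0.09), (0.25, 1.4, 0.11)]
j 0.025 33 [(0.25, 1.9, 0.11), (0.25, 1.6, 0.12), (0.25, 1.9, 0.08), (0.25, 1.4, 0.1)]
j 0.06 33 [(0.35, 1.9, 0.09), (0.35, 1.8, 0.09), (0.35, 2.1, 0.1), (0.35, 2.0, 0.11)]
84.7083
```

```bash
python3 - <<'E'
import re
s=open('h.py').read()
s=s.replace('def grab(xy,yaw):','def grab(xy,yaw,fl=0.0):').replace('[*xy,G],0.12','[*xy,G+fl],0.12')
open('h.py','w').write(s)
E
python3 - <<'E'
from h import *
jerk(.05,4,"j"); jerk(.035,2,"j")
setdown((.45,.2),0.0,0.2)
grab(NEST-[0.001,0],PY,0.010)
c=manip.current_tool_pos(); manip.move_straight([c[0]-.05,c[1]+.03,.17],.2)
jerk(.05,4,"j"); jerk(.035,4,"s"); print(manip.current_clock())
E
```

```text
j 0.05 33 [(0.317, 1.7, 0.09), (0.317, 1.6, 0.12), (0.317, 2.0, 0.09), (0.317, 2.2, 0.09)]
j 0.035 33 [(0.267, 1.7, 0.09), (0.267, 1.5, 0.11)]
setdown z over nominal 0.0 dF [-1.9 -1.3 14.5]
width 0.7201614818940489 -0.0187
j 0.05 33 [(0.317, 1.8, 0.11), (0.317, 2.2, 0.13), (0.317, 1.8, 0.1), (0.317, 2.3, 0.09)]
s 0.035 33 [(0.25, 2.2, 0.09), (0.25, 2.1, 0.1), (0.25, 1.7, 0.11), (0.25, 1.6, 0.09)]
110.1667
```

C is silent in the same modes where the tub tin knocked. I'll do a last short check, reseat it in the nest and pull the lever.

```bash
cat >> h.py <<'E'
def pxy(x,y): 
    c,s=np.cos(PY),np.sin(PY); return NEST+[c*x-s*y,s*x+c*y]
def hpos(th,side=1,dz=-0.016):
    f=th-np.radians(10)
    return [*pxy(0.1-0.205*np.sin(f),0.055*side),0.088+0.205*np.cos(f)+dz]
def press(qj):
    "grip the raised handle, pull down to the stop, ease back up, release"
    h=hpos(0); manip.goto([h[0],h[1],h[2]+.07],qj); manip.move_straight(h,0.15); manip.clamp(50)
    print("handle width mm",85*manip.current_gripper_width()); f0=W()[0]; th=0
    log=[]
    while th<1.64:
        th+=.15; manip.move_straight(hpos(min(th,1.65)),.15); log.append(np.round(W()[0]-f0,1).tolist())
    print(log); th=1.65; log=[]
    while th<1.85:
        th+=.012; manip.move_straight(hpos(th),.05); f=W()[0]-f0; log.append((round(th,3),*np.round(f,0)))
        if f[2]>34: break
    print("end",log); manip.wait(0.2); print(manip.current_tool_pos(),manip.current_clock())
    return th
def ease(th):
    while th>0:
        th=max(th-.12,0); manip.move_straight(hpos(th),.12)
    manip.wait(.2); manip.open_gripper(); h=hpos(0); manip.move_straight([h[0],h[1],h[2]+.07],.15)
E
python3 - <<'E'
from h import *
jerk(.025,3,"j")
setdown(NEST-[0.001,0],0.010,PY)
manip.move_straight([.49,.05,.34],.3)
qj=q_for(hpos(0),PY); 
print([manip.solve_ik(hpos(t),qj) is not None for t in (0,.5,1,1.5,1.75)], manip.solve_ik([*hpos(0)[:2],hpos(0)[2]+.07],qj))
th=press(qj); 
q=manip.get_image("side"); cv2.imwrite("pics/p1.png",cv2.resize(q["image"][130:330,200:470],None,fx=2.5,fy=2.5))
E
```

```text
j 0.025 33 [(0.25, 1.8, 0.11), (0.25, 1.8, 0.11), (0.25, 1.4, 0.13)]
setdown z over nominal 0.0 dF [-2.1  0.1  9.6]
[True, True, True, True, True] [ 4.28426331e-02  5.01869280e-01  1.02426469e+00 -4.44089210e-16
  1.61545868e+00 -1.47532322e-02]
handle width mm 16.218469296066008
[[-0.8, 0.0, 4.0], [1.1, 1.8, -0.8], [2.1, 1.4, -7.4], [0.5, 2.1, -3.5], [0.4, 2.8, -5.9], [-0.9, 2.6, -2.3], [-0.6, 2.7, -3.1], [1.5, 1.9, -2.8], [2.0, 2.8, -0.8], [2.8, 2.5, -0.7], [2.8, 2.5, 0.8]]
end [(1.662, np.float64(3.0), np.float64(4.0), np.float64(2.0)), (1.674, np.float64(1.0), np.float64(3.0), np.float64(7.0)), (1.686, np.float64(1.0), np.float64(3.0), np.float64(9.0)), (1.698, np.float64(0.0), np.float64(3.0), np.float64(10.0)), (1.71, np.float64(0.0), np.float64(3.0), np.float64(11.0)), (1.722, np.float64(0.0), np.float64(3.0), np.float64(11.0)), (1.734, np.float64(1.0), np.float64(3.0), np.float64(8.0)), (1.746, np.float64(-0.0), np.float64(3.0), np.float64(10.0)), (1.758, np.float64(-2.0), np.float64(2.0), np.float64(25.0)), (1.77, np.float64(-4.0), np.float64(2.0), np.float64(30.0)), (1.782, np.float64(-7.0), np.float64(1.0), np.float64(48.0))]
[0.43499831 0.07469345 0.06624488] 128.0333
```

View pics/p1.png

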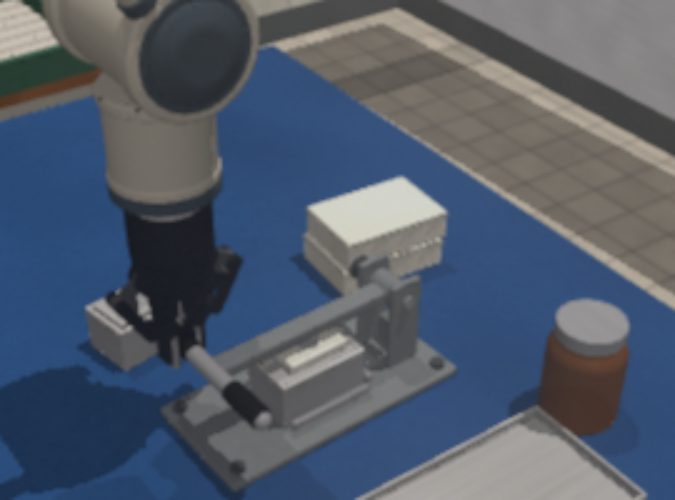

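The arm is level with the pad on the lid, and 48 N at the end marks the stop. I'll ease it up and check the lid.

```bash
python3 - <<'E'
from h import *
ease(1.782); print(manip.current_clock())
q=manip.get_image("side"); cv2.imwrite("pics/p2.png",cv2.resize(q["image"][190:310,230:400],None,fx=4,fy=4))
manip.move_straight([.49,.07,.34],.35)
print(manip.current_clock(),[ (t[0].round(4),t[1].round(3),t[2].round(4)) for t in tins(manip.get_image("side"))])
E
```

```text
134.9167
135.6417 [(array([0.4477, 0.1972]), np.float64(0.229), np.float64(0.0507)), (array([0.5366, 0.0226]), np.float64(0.06), np.float64(0.0557)), (array([ 0.5735, -0.3706]), np.float64(-1.473), np.float64(0.0554))]
```

View pics/p2.png

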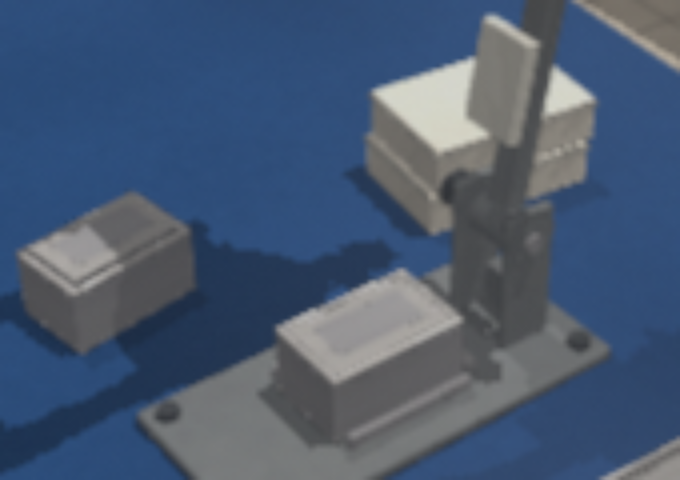

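The lid is flush, with no raised outline compared with the tin at left, and the lever is back up. Next: C to the tray, then A into the nest.

```bash
python3 - <<'E'
s=open('h.py').read()
s=s.replace('0.15]','0.11]').replace('hi=0.15','hi=0.11').replace('G+fl],0.12','G+fl],0.25').replace('[*xy,0.11],0.15','[*xy,0.11],0.25').replace('z+0.012],0.15','z+0.006],0.25').replace('zz=z+0.012','zz=z+0.006').replace('manip.move_straight([*xy,hi],0.15)','manip.move_straight([*xy,hi],0.3)').replace('range(8)','range(5)')
s=s.replace('th+=.012','th+=.018').replace('th-.12,0','th-.15,0').replace('hpos(th),.12','hpos(th),.13')
open('h.py','w').write(s)
E
python3 - <<'E'
from h import *
grab(NEST-[0.001,0],PY,0.010)
setdown(traypos(-.085),0.004,TRAYY+np.pi/2)
T=tins(); print(T,manip.current_clock())
a=[t for t in T if t[0][1]>.1]
assert a
a=a[0]; grab(a[0],a[1]); setdown(NEST-[0.001,0],0.010,PY); print(manip.current_clock())
E
```

```text
width 0.7185823784933904 -0.0187
setdown z over nominal 0.0 dF [-3.7 -1.  20.8]
[(array([ 0.57759297, -0.36917811]), np.float64(-1.5026455476406322), np.float64(0.05836311174802871))] 142.5833Traceback (most recent call last):
  File "<stdin>", line 6, in <module>
AssertionError
```

```bash
python3 - <<'E'
from h import *
p=manip.get_image("top"); q=manip.get_image("side")
print([(b[0].round(3),np.round(b[1]),round(b[2],2),round(b[3],3)) for b in blobs(p,.035,.09)]); print(tins(q))
cv2.imwrite("pics/t2.png",p["image"][130:340,150:480])
E
```

```text
[(array([0.737, 0.184]), array([138.,  94.]), np.float64(-0.05), np.float64(0.068)), (array([ 0.737, -0.128]), array([75., 49.]), np.float64(1.27), np.float64(0.071)), (array([ 0.578, -0.368]), array([96., 64.]), np.float64(-1.45), np.float64(0.058))]
[(array([0.44770442, 0.19614974]), np.float64(0.2186174125012483), np.float64(0.05071691992430778)), (array([ 0.47123427, -0.19296602]), np.float64(-1.559321722731262), np.float64(0.05205998480167307)), (array([ 0.5727967 , -0.37000895]), np.float64(-1.4590025749968492), np.float64(0.05534630947686336))]
```

View pics/t2.png

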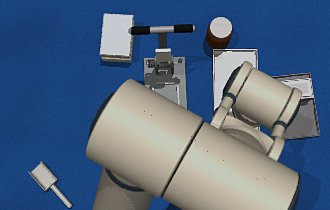

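The top view is just blocked by the arm. The side camera shows tin A still where I set it, and C in the tray.

```bash
python3 - <<'E'
from h import *
grab(np.array([.450,.1997]),.2); setdown(NEST-[0.001,0],0.010,PY); print(manip.current_clock())
manip.move_straight([.49,.05,.34],.4)
qj=q_for(hpos(0),PY); th=press(qj); ease(th); print(manip.current_clock())
q=manip.get_image("side"); cv2.imwrite("pics/p3.png",cv2.resize(q["image"][190:310,230:400],None,fx=4,fy=4))
E
```

```text
width 0.7178875715368581 -0.0187
setdown z over nominal 0.0 dF [-3.6  0.8 17.4]
150.4417
handle width mm 16.084299873301923
[[-0.2, 0.6, 3.9], [1.9, 0.8, -0.9], [2.8, 0.3, -6.4], [0.4, 1.3, -3.1], [1.1, 1.7, -5.5], [0.2, 1.0, -2.0], [0.7, 1.4, -4.2], [2.6, 2.1, -2.5], [3.9, 1.7, -0.8], [3.7, 2.3, 0.4], [3.1, 2.5, 0.6]]
end [(1.668, np.float64(3.0), np.float64(3.0), np.float64(3.0)), (1.686, np.float64(2.0), np.float64(2.0), np.float64(9.0)), (1.704, np.float64(1.0), np.float64(1.0), np.float64(10.0)), (1.722, np.float64(3.0), np.float64(3.0), np.float64(7.0)), (1.74, np.float64(3.0), np.float64(3.0), np.float64(2.0)), (1.758, np.float64(-1.0), np.float64(1.0), np.float64(24.0)), (1.776, np.float64(-1.0), np.float64(1.0), np.float64(29.0)), (1.794, np.float64(-6.0), np.float64(0.0), np.float64(45.0))]
[0.43501362 0.07470656 0.06363487] 159.975
166.0583
```

View pics/p3.png

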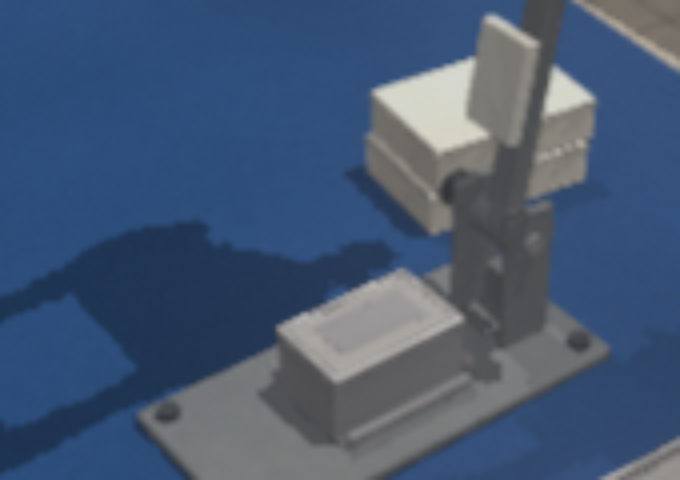

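Flush again. Now A goes to the tray, followed by a final check.

```bash
python3 - <<'E'
from h import *
manip.move_straight([.49,.07,.34],.35)
grab(NEST-[0.001,0],PY,0.010)
setdown(traypos(.02),0.004,TRAYY+np.pi/2)
c=manip.current_tool_pos(); manip.move_straight([c[0]-.03,c[1],.3],.3)
manip.goto([.45,.25,.3],q_for([.45,.25,.3],np.pi/2))
p=manip.get_image("top");q=manip.get_image("side"); print(manip.current_clock(),manip.current_gripper_width())
for P in (p,q):
    print([(b[0].round(3),np.round(b[1]),round(np.degrees(b[2]),1),round(b[3],4)) for b in blobs(P,.035,.09)])
    c=cloud(P)
    for t in tins(P):   # lid middle vs rim heights
        d=np.linalg.norm(c[...,:2]-(t[0]+[.0012,.0018]),axis=2); print("centre z",np.median(c[...,2][d<.015]).round(4))
cv2.imwrite("pics/f.png",np.hstack([cv2.resize(p["image"][130:330,330:480],(400,533)),cv2.resize(q["image"][260:480,300:520],(400,533))[:533]]))
E
```

```text
width 0.7256548342763722 -0.0187
setdown z over nominal 0.0 dF [-4.3  2.  15.8]
176.1 1.0035475307198094
[(array([0.737, 0.183]), array([143.,  94.]), np.float64(-3.0), np.float64(0.0678)), (array([ 0.735, -0.129]), array([75., 49.]), np.float64(76.0), np.float64(0.0703)), (array([ 0.58 , -0.187]), array([96., 65.]), np.float64(-89.4), np.float64(0.0535)), (array([ 0.577, -0.367]), array([101.,  63.]), np.float64(-83.7), np.float64(0.0575)), (array([ 0.474, -0.189]), array([96., 61.]), np.float64(-89.6), np.float64(0.0534))]
centre z 0.0551
centre z 0.0607
centre z 0.0543
[(array([0.678, 0.153]), array([191.,  77.]), np.float64(64.6), np.float64(0.0627)), (array([0.784, 0.145]), array([66., 35.]), np.float64(42.3), np.float64(0.0586)), (array([0.64 , 0.032]), array([62., 37.]), np.float64(-86.6), np.float64(0.061)), (array([ 0.734, -0.145]), array([75., 47.]), np.float64(-47.4), np.float64(0.0656)), (array([ 0.577, -0.189]), array([98., 65.]), np.float64(-89.3), np.float64(0.0518)), (array([ 0.472, -0.192]), array([98., 63.]), np.float64(-89.8), np.float64(0.0521)), (array([ 0.574, -0.368]), array([97., 65.]), np.float64(-83.3), np.float64(0.0553))]
centre z 0.0545
centre z 0.0545
centre z 0.0608
```

View pics/f.png

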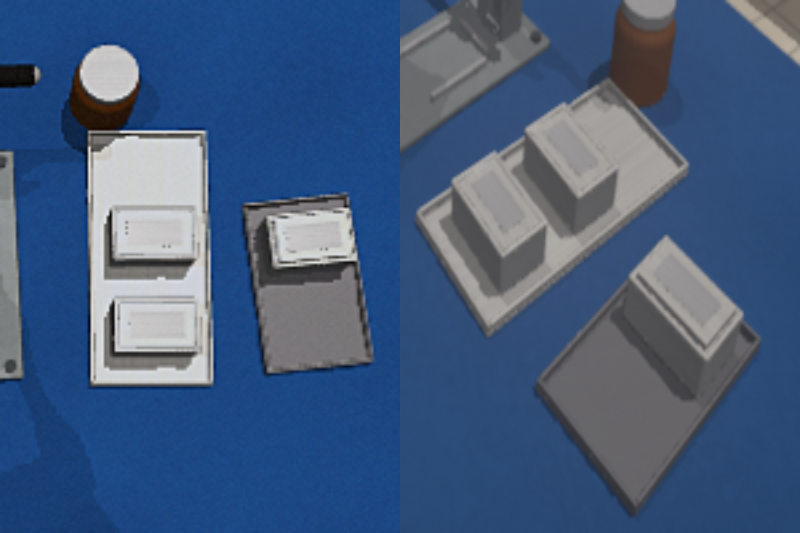

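Everything checks out: the lids in the tray read 0.0545 m (flush on a 4 mm floor) and the tub lid reads 0.0607 m (still proud). The lever is raised and the gripper is clear.

```bash
python3 -c "
from cell import manip
manip.job_done(); print(manip.current_clock())"
```

```text
the job is handed in; nothing more can be done
the job is handed in; nothing more can be done
```

I handed the job in at about 176 s. One tin rattled and stands upright in the grey tub with its lid untouched. The two silent tins were closed in the press, with the handle eased back up under grip, and stand upright in the long tray.

**Final checks:**
- **Lids:** Both cameras put the two tray lids at 54–55 mm (flush on the 4 mm floor). The tub tin's lid is at 61 mm, still about 6 mm proud.
- **Press:** Each pull ended on a firm stop at 45–48 N at the handle. The side pictures after each press showed the lever back up.
- **Left alone:** I never handled the gift boxes, jar or scoop. The last depth readings put the boxes and jar where they started. I didn't measure the scoop again.

**Weak point:** The rattle verdict is less clear-cut than I'd like.
- **Rattling tin:** It gave three clear knocks of 0.5–0.63 N m and several marginal readings (0.16–0.28). A final round of four short jerks on it showed nothing.
- **Silent tins:** With the same way of measuring, the two silent tins never passed 0.13 N m in 18 and 11 jerks. My first, longer strokes told nothing either way.

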